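# Return two photometer filters to the slots of the graded rack

## Robot

A 7-joint arm with a two-finger parallel gripper is mounted at the origin on a cart in front of the work surface, level with it; the furniture and walls round the work are solid. World frame = base frame: x ahead of the robot, y to its left, z up, the work surface at z = 0. Lengths are in m, angles in rad, forces in N, time in s.
With the tool pointing down it reaches from about 0.425 to 0.925 m from the base axis. Payload 6.8 kg.
Tool frame: the origin (TCP) lies at the very end of the fingers, on their centre line; the grasp point (between the pads) lies r.pinch_z behind it (r.pinch_z is the distance from the TCP to the grasp point, in m); z points along the fingers, y is the line along which they close (so a half turn about z gives the same grasp; the last joint's range is limited). The gripper opens to 85 mm and grips with 20 to 120 N. Pads are 22 mm wide; open, the fingers measure 114 mm over their backs; the gripper's body (76 mm by 85 mm) begins 54 mm behind the grasp point. The pads swing forward as they close: fully open they stand 13 mm farther back than shut.
Start: joints at [-1.227, 0.477, 0.022, 1.555, -0.011, 1.109, -0.083], TCP at [0.295, 0.607, 0.231] pointing down, gripper open.
Joint ranges: [-2.96, 2.96], [-0.34, 2.1], [-1.41, 1.46], [0.24, 2.44], [-1.37, 4.51], [0.17, 1.92], [-2.96, 2.96]. Speed limits (rad/s): [2.39, 2.39, 3.14, 3.14, 3.14, 3.14, 3.14].

## Interface

Orientations are given as a rotation vector (axis times angle).
In Python, from bench import status, grab_frame, camera_model, r gives the robot as it stands. The module is installed in compiled form; this text tells all that it offers.
- The arm moves only by the shell command python3 -m creep 'ROWS' [FORCE]. ROWS is text: rows parted by semicolons, each of 7 numbers parted by spaces: the turn, a rotation vector about the tool's x, y, z in rad, then the shift along the tool's x, y, z in mm, then the opening, from -1 (shut) to 1 (fully open). In form: rx ry rz tx ty tz fingers; .... A call has 1 to 10 rows; each row is the pose to reach, as a shift and turn from the pose commanded when the call began, along the tool's axes at that moment; what a row does not reach only later rows make up. A row lasts 1/8 s, in which the tool goes at most 62.5 mm and 10.7 degrees, less where a joint would pass 70% of its speed; a pose out of reach is approached as far as the arm can. A call with a gripper value outside its range is refused whole. The fingers move at their own pace and stop on an object; FORCE is the grip in N (left out, the last holds). Time passes only in rows, so rows that repeat a pose let the fingers close. It gives the time, the measured TCP pose, the force, the opening and the grip force at its end, in the units of the state.
- status.get_obs(): the state, without advancing time (a new reading comes with each control period).
- grab_frame(name): name is "scene" or "top" or "wrist"; returns (picture, depth): 420x560x3 uint8, red, green, blue; 420x560 float32, m along the optical axis (not along the pixel's ray), 0 where there is no reading.
- camera_model(name): a dict with "K" (3x3 intrinsics, pixels), "D" ([k1, k2, p1, p2, k3] as OpenCV has them; the pictures are not rectified), "rvec" (rotation vector, rad) and "tvec" (3), from world to camera coordinates, as OpenCV has them. Camera axes: x right, y down, z forward; pixel columns grow to the right and rows downward; lengths in m; the calibration is good to about 2 mm. A picture is of the moment at which its call begins: read the wrist's pose just before it. camera_model takes no time and is no camera call; for the wrist camera it gives the pose at the moment of the call.
- r.hand_in(): hands the job in; it is judged then, once.
The state is a dict: "clock": time; "joints": joint angles; "qvel": joint speeds; "tau": joint torques, N m; "tcp_pos": TCP position; "orientation": TCP orientation; "contact_force": force on the tool from outside, world axes, zero at the start; "moment": the same for the moment, N m; "grip_width": finger opening in m; "gripper_force": force on a finger pad.
Only numpy, scipy, OpenCV 4.12 (cv2) and the standard library are available. Lean on these libraries where they do the work, as an engineer would, in place of code of your own. Each camera call takes 0.05 s, during which the arm holds its last target. There are 200 camera calls.

## Task

Put the two framed filters back in the blue graded rack, each standing upright and fully home on the floor of the narrowest slot that will take it, about centred front to back. The glass is brittle and the slots are not exactly where they are measured, so feel for the slot wall, never push hard, and leave the beaker, the cup and the vial where they stand.

Things in the scene. Friction and masses are not known exactly. Their poses are not given: they have to be found in the camera images.
- rack: steel base plate 74 (x) by 216 (y) by 6 mm, fixed. Origin: centre of its underside, on the worktop. On it 3 blue slot blocks in a row along y, each 46 (x) by 54 (y) mm, 46 mm high above the worktop, walls 5 mm. The outer two are clamped up to 12 mm off their nominal places along y, each its own way (unmeasured; they stay put). Slots run along x, ends open. Over 20 N between filter and rack breaks the glass
- ledge_height (a point): point 34 mm above the centre of the rack base: the height of the flat ledge in each slot. The mouth, 44 mm wide, goes down to it from 46 mm. The ledge fills the -y side, leaving the throat beside the straight +y wall, which runs from top to floor. Throat edges are square. Throats are 22 mm deep: floor at 12 mm, where a filter is fully home; on a ledge it stops 22 mm higher
- slot_wide (a point): point on the floor of the widest (+y) slot, mid-throat, with its block at the nominal place: rack x 0, y +80.2, z 12 mm. Throat 15.6 mm wide. Straight wall at rack y +88 mm, on the +y side; mouth is the 44 mm from that wall towards -y. The real block is displaced by up to 12 mm along y
- slot_middle (a point): point on the floor of the middle slot, mid-throat, with its block at the nominal place: rack x 0, y +15.7, z 12 mm. Throat 12.6 mm wide. Straight wall at rack y +22 mm, on the +y side; mouth is the 44 mm from that wall towards -y. This block is not displaced
- slot_narrow (a point): point on the floor of the narrowest (-y) slot, mid-throat, with its block at the nominal place: rack x 0, y -48.8, z 12 mm. Throat 9.6 mm wide. Straight wall at rack y -44 mm, on the +y side; mouth is the 44 mm from that wall towards -y. The real block is displaced by up to 12 mm along y
- stand_a: grey parking stand, fixed, 54 (x) by 46 (y) by 18 mm; a filter stands 12 mm deep in its 17 mm wide groove along x, with play. Origin: centre of its underside
- stand_b: grey parking stand, fixed, 54 (x) by 46 (y) by 18 mm; a filter stands 12 mm deep in its 17 mm wide groove along x, with play. Origin: centre of its underside
- filter_a: framed filter, aluminium plate 40 mm wide (x), 76 mm tall (z), 8 or 14 mm thick (y): of filter_a and filter_b one is 8, the other 14, which one is unknown. Amber round window low on each face, dark grip lines near the top. About 0.1 kg. Origin: centre of its underside, which starts 6 mm above the worktop, upright in a stand. Grip across the thickness in the top 30 mm
- filter_b: framed filter, aluminium plate 40 mm wide (x), 76 mm tall (z), 8 or 14 mm thick (y): of filter_a and filter_b one is 8, the other 14, which one is unknown. Amber round window low on each face, dark grip lines near the top. About 0.1 kg. Origin: centre of its underside, which starts 6 mm above the worktop, upright in a stand. Grip across the thickness in the top 30 mm
- beaker: clear beaker, 54 mm across, 70 mm tall, empty; stands near the work, a bystander to be left alone; origin: centre of its underside
- cup: sample cup with yellow lid, 62 mm across, 69 mm tall; stands near the work, a bystander to be left alone; origin: centre of its underside
- vial: sample vial with red cap, 27 mm across, 66 mm tall; stands near the work, a bystander to be left alone; origin: centre of its underside
There are look-alikes about, which are no part of the job. Leave any turquoise look-alike of the filter_a alone.

How it is judged:
By the outcome, as a careful person would: the job done as asked, in the order asked, and still so for the second after the job is handed in, with the robot touching nothing.
It also fails if it takes over 59 s, if anything falls off the work surface, if the arm or the gripper's body presses on something with over 40 N, if the wrist force passes 120 N, or if a joint passes its speed limit or range.

## Working session

There is one attempt and no reset: what is moved stays moved. The work goes in short steps, Python scripts to look and compute and a shell command to move; the robot and the scene stay as the last step left them, time stands still between calls to the robot, and variables do not carry over. Pictures are saved under pics/ and viewed, at most 10 in all, crops included, and the job is handed in when it is done.

```bash
mkdir -p pics; cat > h.py <<'E'
import numpy as np, cv2
from bench import status, grab_frame, camera_model, r
def world(name,uv,depth=None,z=None):
    c=camera_model(name);R=cv2.Rodrigues(np.array(c["rvec"],float))[0];t=np.array(c["tvec"],float).ravel()
    p=cv2.undistortPoints(np.array(uv,float).reshape(-1,1,2),np.array(c["K"],float),np.array(c["D"],float)).reshape(-1,2)
    d=np.c_[p,np.ones(len(p))]
    o=-R.T@t; w=d@R
    if depth is not None: return o+w*np.array(depth).reshape(-1,1)
    return o+w*((z-o[2])/w[:,2:3])
def cloud(name,depth):
    v,u=np.mgrid[0:depth.shape[0],0:depth.shape[1]]
    P=world(name,np.c_[u.ravel(),v.ravel()],depth.ravel()).reshape(*depth.shape,3)
    P[depth<=0]=np.nan
    return P
def snap(name,tag):
    im,d=grab_frame(name); cv2.imwrite(f"pics/{tag}.png",im[...,::-1]); np.save(f"pics/{tag}.npy",d); return im,d
E
python3 - <<'E'
from h import *
s=status.get_obs();print(s,r.pinch_z)
for n in("top","scene"): 
    snap(n,n+"0"); c=camera_model(n); print(n,c)
a=cv2.imread("pics/top0.png")
E
```

```text
{'clock': 0.0, 'joints': array([-1.22709991,  0.47780769,  0.02233245,  1.5564461 , -0.01149218,
        1.10931485, -0.08309122]), 'qvel': array([ 0.00198815, -0.00033645,  0.00053293, -0.00060387,  0.00162442,
       -0.00018509, -0.00216426]), 'tau': array([ 7.08012431e-04, -5.96465635e+01,  1.60831869e+00, -2.81184286e+01,
        1.25684054e-02,  9.32497031e-03,  3.00038948e-06]), 'tcp_pos': array([0.29444484, 0.6067321 , 0.23032276]), 'orientation': array([-7.03536019e-01, -3.06152033e+00,  2.87007054e-03]), 'contact_force': array([ 0.30014552, -0.85792951, -0.1717044 ]), 'moment': array([-0.08265047, -0.00765233,  0.05297733]), 'gripper_force': 0.0, 'grip_width': 0.08557088653488827} 0.0187
top {'K': array([[413.74951538,   0.        , 281.13566807],
       [  0.        , 413.74951538, 208.9247839 ],
       [  0.        ,   0.        ,   1.        ]]), 'D': array([5.00903339e-05, 0.00000000e+00, 0.00000000e+00, 0.00000000e+00,
       0.00000000e+00]), 'rvec': array([ 2.09588196, -2.12210507,  0.2374085 ]), 'tvec': array([0.09771946, 0.55349369, 0.94726757])}
scene {'K': array([[491.78247883,   0.        , 271.46392504],
       [  0.        , 491.78247883, 211.06337567],
       [  0.        ,   0.        ,   1.        ]]), 'D': array([-0.07736267,  0.        ,  0.        ,  0.        ,  0.        ]), 'rvec': array([ 2.35356365, -0.56748104,  0.22831558]), 'tvec': array([-0.43117096,  0.29972394,  1.1457182 ])}
```

View pics/top0.png

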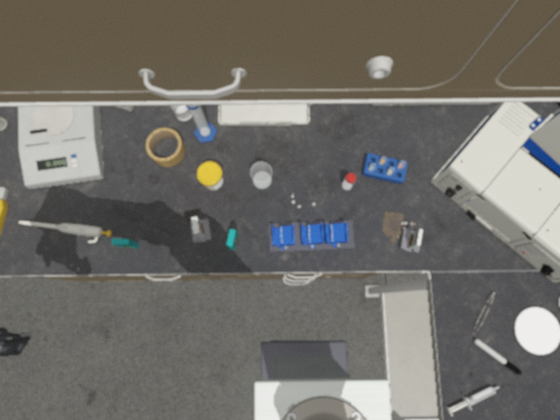

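View pics/scene0.png

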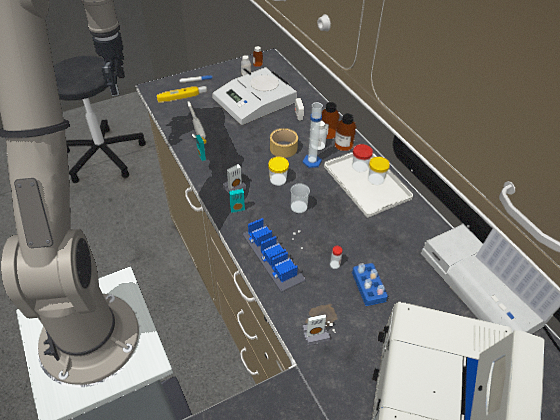

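Top view: the blue rack is at (311,236). The candidates are an aluminium plate in a stand at (198,228), another in a stand at (412,238), a turquoise plate at (231,238) and a turquoise plate at (125,243). I choose the two silver ones in the grey stands. The beaker (261,175), cup (209,175) and vial (349,181) are clear of them.

```bash
python3 - <<'E'
from h import *
im=cv2.imread("pics/top0.png");d=np.load("pics/top0.npy");P=cloud("top",d)
hsv=cv2.cvtColor(im,cv2.COLOR_BGR2HSV)
print("table z",np.nanmedian(P[200:215,280:330,2]))
def rect(m,lab):
    xy=(P[m][:,:2]*1000).astype(np.float32)
    c,s,a=cv2.minAreaRect(xy); print(lab,m.sum(),"c",np.round(c,1),"size",np.round(s,1),"ang",round(a,1),"z",np.round(np.nanpercentile(P[m][:,2],[5,50,95]),3))
V,U=np.mgrid[0:420,0:560]
box=lambda u0,u1,v0,v1:(U>=u0)&(U<u1)&(V>=v0)&(V<v1)&np.isfinite(P[...,2])
for lab,b in dict(A=box(180,222,205,250),B=box(392,432,215,258)).items():
    rect(b&(P[...,2]>0.06),lab+" plate"); rect(b&(P[...,2]>0.012)&(P[...,2]<0.03),lab+" stand")
rect(box(215,245,220,255)&(P[...,2]>.06),"turq"); 
for lab,(u0,u1) in dict(wide=(270,299),mid=(299,325),nar=(325,352)).items():
    rect(box(u0,u1,218,252)&(P[...,2]>0.03)&(hsv[...,0]>100)&(hsv[...,1]>120),lab)
rect(box(262,362,215,256)&(P[...,2]>0.003),"rack")
for lab,b in dict(cup=box(190,225,155,195),beaker=box(245,278,155,192),vial=box(338,360,165,192)).items(): rect(b&(P[...,2]>.04),lab)
a=cv2.resize(im[200:270,175:245],(400,400),interpolation=2);b=cv2.resize(im[205:275,375:445],(400,400),interpolation=2)
cv2.imwrite("pics/c1.png",np.hstack([a,b]))
cv2.imwrite("pics/c2.png",cv2.resize(im[210:260,260:365],(798,380),interpolation=2))
E
```

```text
table z -2.569614575809176e-05
A plate 129 c [515.4 293.9] size [40.1 14.6] ang 7.9 z [0.067 0.081 0.084]
A stand 218 c [513.1 293.8] size [53.7 46. ] ang 10.3 z [0.014 0.018 0.024]
B plate 105 c [ 479.5 -233.4] size [ 9.6 40.5] ang 73.9 z [0.062 0.08  0.084]
B stand 195 c [ 483.2 -234.4] size [46.2 54.8] ang 76.3 z [0.014 0.018 0.024]
turq 117 c [485.2 210.1] size [14.5 40.1] ang 78.4 z [0.065 0.075 0.078]
wide 258 c [495.7  87. ] size [46.4 52.3] ang 3.8 z [0.031 0.035 0.047]
mid 300 c [498.4  15.1] size [46.1 54.3] ang 1.5 z [0.031 0.034 0.047]
nar 321 c [500.6 -43.6] size [46.2 53.7] ang 1.1 z [0.031 0.035 0.047]
rack 2433 c [499.   13.2] size [253.7 102.9] ang 89.2 z [0.004 0.012 0.046]
cup 509 c [646.9 266.5] size [60.2 59.7] ang 56.6 z [0.059 0.068 0.071]
beaker 196 c [648.9 140.5] size [51.8 52.2] ang 89.4 z [0.042 0.063 0.071]
vial 111 c [630.  -80.8] size [25.4 23.4] ang 1.1 z [0.047 0.064 0.068]
```

View pics/c1.png

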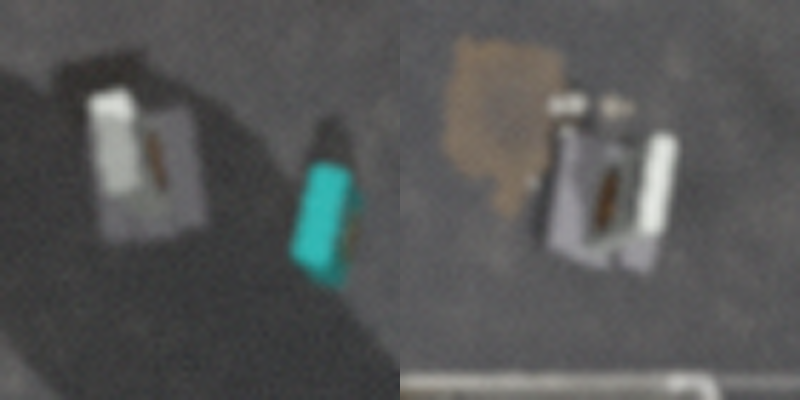

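View pics/c2.png

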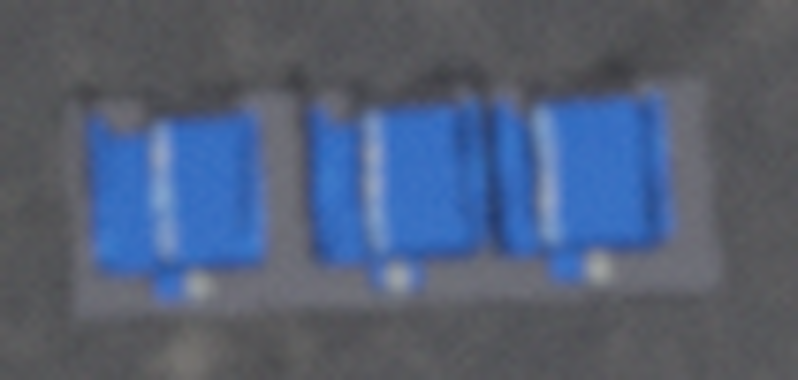

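The left crop shows plate A, silver and thick (about 14 mm), in its grey stand. The right crop shows plate B, thinner (about 9 mm by depth), also in a grey stand. Both have amber windows, so both choices hold. In the rack crop, the light stripes at x≈160, 375 and 545 mark the throat/ledge edges. So A goes to the wide slot and B to the narrow one.

```bash
cat >> h.py <<'E'
from scipy.spatial.transform import Rotation as Ro
def plan(pos,yaw):
    """tool turn+shift (mm) to bring TCP to pos (mm), pointing down, closing axis = plate normal, plate long axis at yaw deg"""
    s=status.get_obs();R0=Ro.from_rotvec(s["orientation"])
    best=None
    for k in(0,180):
        a=np.radians(yaw+k);x=np.array([np.cos(a),np.sin(a),0]);z=np.array([0,0,-1.]);y=np.cross(z,x)
        rv=(R0.inv()*Ro.from_matrix(np.c_[x,y,z])).as_rotvec()
        if best is None or np.linalg.norm(rv)<np.linalg.norm(best): best=rv
    sh=R0.inv().apply(np.array(pos)-s["tcp_pos"]*1000)
    print("tcp",np.round(s["tcp_pos"]*1000,1),"turn",np.round(best,4),"shift",np.round(sh,1),"F",np.round(s["contact_force"],1),"w",round(s["grip_width"]*1000,1),"t",s["clock"])
E
python3 -c "
from h import *
plan((505,294,230),8)
print(np.round(Ro.from_rotvec(status.get_obs()['orientation']).as_matrix(),2))
c=camera_model('wrist');R=cv2.Rodrigues(c['rvec'])[0];print(-R.T@c['tvec'],R[2],c['K'])"
```

```text
tcp [294.5 606.8 230.4] turn [-1.600e-03 -4.000e-04 -5.914e-01] shift [-326.  -189.5    0.8] F [ 0.3 -0.2  0.3] w 85.5 t 0.1
[[-0.9   0.44 -0.  ]
 [ 0.44  0.9  -0.  ]
 [-0.   -0.   -1.  ]]
[0.22665241 0.64009345 0.3726904 ] [ 0.26467907 -0.12967685 -0.95557779] [[315.73459747   0.         282.43098735]
 [  0.         315.73459747 211.61751052]
 [  0.           0.           1.        ]]
```

```bash
python3 -m creep '0 0 -0.2 -80 -47 0 1;0 0 -0.4 -190 -110 0 1;0 0 -0.591 -326 -189.5 0 1;0 0 -0.591 -326 -189.5 0 1;0 0 -0.591 -326 -189.5 0 1;0 0 -0.591 -326 -189.5 0 1;0 0 -0.591 -326 -189.5 0 1;0 0 -0.591 -326 -189.5 0 0.3;0 0 -0.591 -326 -189.5 0 0.3'
cat > look.py <<'E'
from h import *
import sys
im,d=snap("wrist",sys.argv[1]);P=cloud("wrist",d)
T=status.get_obs()["tcp_pos"]
near=np.hypot(P[...,0]-float(sys.argv[2]),P[...,1]-float(sys.argv[3]))<0.04
for lo,hi,l in((.075,.095,"top"),(.014,.022,"stand")):
    m=near&(P[...,2]>lo)&(P[...,2]<hi)
    if m.sum()<20: continue
    c,s,a=cv2.minAreaRect((P[m][:,:2]*1000).astype(np.float32));print(l,m.sum(),np.round(c,1),np.round(s,1),round(a,2),"z",np.median(P[m][:,2]))
plan(tuple(T*1000),0)
E
python3 look.py w1 .515 .294
```

```text
clock: 1.23
tcp_pos: [0.5041, 0.2962, 0.2311]
orientation: [0.223, -3.133, -0.001]
contact_force: [0.1, 1.1, 0.0]
grip_width: 0.0558
gripper_force: 0.0
top 591 [513.  295.8] [40.1 14.1] 10.04 z 0.0816429972179799
stand 1122 [511.  295.4] [53.7 45.9] 10.23 z 0.017588986098927895
tcp [504.1 296.2 231.1] turn [ 0.0004 -0.0007  0.1423] shift [0. 0. 0.] F [0.2 0.4 0.4] w 55.6 t 1.275
```

View pics/w1.png

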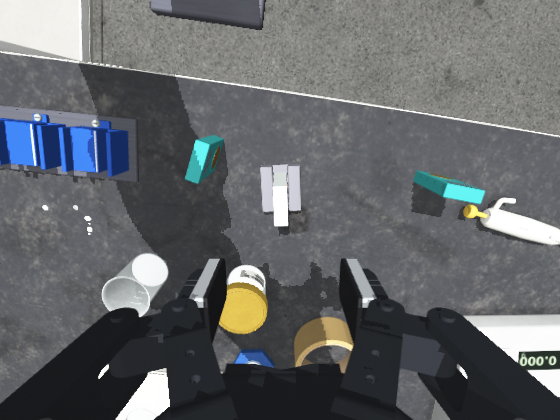

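The wrist view shows the silver plate A upright at (281,195) in its stand, with the turquoise plates well away at (205,158) and (450,190). It measures 14.1 mm thick.

```bash
python3 -c "
from h import *
plan((513,295.8,48),10.04)"
```

```text
tcp [504.1 296.2 231.1] turn [ 0.0005 -0.0006 -0.0329] shift [ -8.9  -1.8 183.1] F [0.2 0.4 0.4] w 55.6 t 1.275
```

```bash
python3 -m creep '0 0 -0.033 -8.9 -1.8 40 0.3;0 0 -0.033 -8.9 -1.8 90 0.3;0 0 -0.033 -8.9 -1.8 140 0.3;0 0 -0.033 -8.9 -1.8 165 0.3;0 0 -0.033 -8.9 -1.8 183 0.3;0 0 -0.033 -8.9 -1.8 183 0.3;0 0 -0.033 -8.9 -1.8 183 -1;0 0 -0.033 -8.9 -1.8 183 -1;0 0 -0.033 -8.9 -1.8 183 -1;0 0 -0.033 -8.9 -1.8 183 -1' 40; python3 -c "
from h import *
plan((513,295.8,110),10.04)"
```

```text
clock: 2.52
tcp_pos: [0.5151, 0.2944, 0.0495]
orientation: [-0.27, 3.128, 0.002]
contact_force: [-0.6, -0.3, 6.8]
grip_width: 0.0134
gripper_force: 43.8
tcp [515.1 294.4  49.5] turn [ 0.0009  0.0018 -0.0032] shift [  1.7   1.8 -60.5] F [-0.6 -0.3  6.8] w 13.4 t 2.525
```

```bash
python3 -m creep '0 0 0 0 0 -30 -1;0 0 0 0 0 -75 -1;0 0 0 0 0 -115 -1;0 0 0 0 0 -130 -1;0 0 0 0 0 -130 -1'; python3 -c "
from h import *
plan((497,85,180),2.1)"
```

```text
clock: 3.15
tcp_pos: [0.5145, 0.294, 0.1785]
orientation: [-0.27, 3.129, 0.001]
contact_force: [0.0, 0.2, -1.6]
grip_width: 0.013
gripper_force: 42.9
tcp [514.5 294.  178.5] turn [0.0006 0.001  0.1355] shift [  53.  -202.9   -1.6] F [ 0.   0.2 -1.6] w 13.0 t 3.15
```

```bash
python3 -m creep '0 0 0.03 12 -45 0 -1;0 0 0.09 28 -105 0 -1;0 0 0.1355 42 -160 0 -1;0 0 0.1355 53 -203 0 -1;0 0 0.1355 53 -203 0 -1;0 0 0.1355 53 -203 0 -1;0 0 0.1355 53 -203 0 -1'; cat > rack.py <<'E'
from h import *
import sys
im,d=snap("wrist",sys.argv[1]);P=cloud("wrist",d);hsv=cv2.cvtColor(im,cv2.COLOR_RGB2HSV)
blue=(hsv[...,0]>100)&(hsv[...,0]<130)&(hsv[...,1]>120)&(np.hypot(P[...,0]-.5,P[...,1]-.02)<.15)
th=np.radians(2.1);X=np.array([np.cos(th),np.sin(th)]);Y=np.array([-X[1],X[0]])
yr=(P[...,:2]-[.4984,.0151])@Y*1000; xr=(P[...,:2]-[.4984,.0151])@X*1000
z=P[...,2]*1000
# profile of height along rack y (mid-length strip), 2 mm bins
m=blue&(abs(xr)<15)
h=[]
for b in range(-110,110,2):
    k=m&(yr>=b)&(yr<b+2)
    if k.sum()>3: h.append(f"{b}:{np.percentile(z[k],10):.0f}/{np.percentile(z[k],90):.0f}")
print(" ".join(h))
tops=blue&(z>43)&(z<49)
n,lab,st,cen=cv2.connectedComponentsWithStats(tops.astype(np.uint8))
for i in range(1,n):
    if st[i,4]<25: continue
    k=lab==i;c,s,a=cv2.minAreaRect((P[k][:,:2]*1000).astype(np.float32));print("wall",st[i,4],np.round(c,1),np.round(s,1),round(a,1),"yr",np.round(np.percentile(yr[k],[3,97]),1))
T=status.get_obs()["tcp_pos"];plan(tuple(T*1000),2.1)
E
python3 rack.py w2
```

```text
clock: 4.03
tcp_pos: [0.4966, 0.0863, 0.1775]
orientation: [0.061, -3.14, -0.0]
contact_force: [1.0, -0.6, -2.5]
grip_width: 0.0132
gripper_force: 42.8
-86:45/46 -84:45/47 -82:34/46 -80:33/40 -78:33/35 -76:33/35 -74:33/35 -72:33/35 -70:33/35 -68:33/35 -66:33/35 -64:33/34 -62:33/35 -60:33/35 -58:33/35 -56:33/35 -54:33/35 -52:33/35 -50:33/35 -48:21/34 -46:22/34 -38:45/46 -36:45/47 -34:45/47 -32:32/45 -26:45/47 -24:45/47 -22:34/46 -20:33/34 -18:33/35 -16:33/35 -14:33/35 -12:33/35 -10:33/35 -8:33/35 -6:33/35 -4:33/35 -2:33/35 0:33/35 2:33/35 4:33/35 6:33/35 8:33/34 10:12/33 12:11/13 14:11/13 16:11/251 18:249/251 22:44/46 24:45/47 26:45/47 28:13/44 44:44/45 46:45/46 48:45/47 50:34/46 52:33/35 54:33/35 56:33/35 58:33/35 60:33/34 62:33/34 64:33/35 66:33/34 68:33/35 70:33/35 72:33/34 74:33/34 78:33/34 80:11/13 82:11/13 84:11/13 86:11/13 88:11/13 90:11/13 92:11/13 94:12/46 96:45/47 98:45/47
wall 299 [499.2 -67.4] [46.2  6. ] 0.3 yr [-84.3 -79.5]
wall 291 [497.2 -18.6] [45.8  5.4] 1.5 yr [-36.  -31.2]
wall 307 [497.   -8.3] [45.8  5.6] 2.2 yr [-25.7 -20.8]
wall 292 [495.8  40.8] [46.   5.3] 1.8 yr [23.5 28.3]
wall 279 [494.9  63.4] [45.6  5.1] 2.1 yr [46.1 50.8]
wall 287 [493.2 112.3] [45.6  5.1] 1.8 yr [94.9 99.6]
tcp [496.7  86.2 177.7] turn [ 0.0001 -0.0008  0.0024] shift [0. 0. 0.] F [ 0.4 -0.2 -1.5] w 13.2 t 4.075
```

View pics/w2.png

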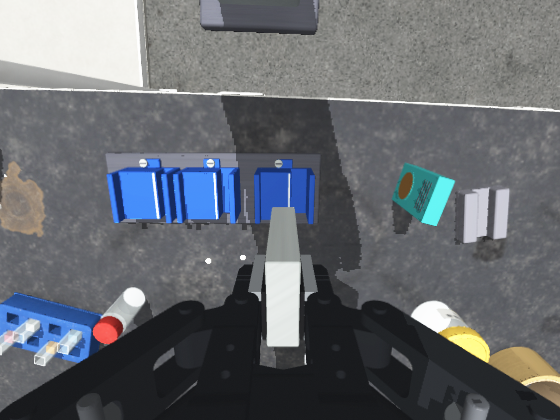

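The view shows plate A held at (283,275). The rack blocks are at (140,190), (207,190) and (285,190), with the wide slot's +y wall at (312,190). Now I'll work out where the plate sits relative to the TCP.

```bash
cat > held.py <<'E'
from h import *
import sys
d=np.load(f"pics/{sys.argv[1]}.npy");P=cloud("wrist",d);s=status.get_obs();T=s["tcp_pos"]
Q=Ro.from_rotvec(s["orientation"]).inv().apply((P-T).reshape(-1,3)).reshape(P.shape)*1000
V,U=np.mgrid[0:420,0:560]
m=(U>262)&(U<302)&(V>200)&(V<350)&(abs(Q[...,1])<9)&(Q[...,2]<60)&(Q[...,2]>-40)
for a,n in enumerate("xyz"): print(n,np.round(np.percentile(Q[m][:,a],[1,5,50,95,99]),1))
b=m&(Q[...,2]>38);print("bottom rows x",np.round(np.percentile(Q[b][:,0],[1,50,99]),1),b.sum())
f=m&(abs(Q[...,2])<35); xy=Q[f]; print("near face x vs z slope",np.round(np.polyfit(xy[:,2],xy[:,0],1),3), "near edge y", np.round(np.percentile(xy[:,1],[2,98]),1))
th=np.radians(1.93);c,si=np.cos(th),np.sin(th)
# target x: mid of wide block; wall centre minus half block
for nm,w0,w1 in(("wide",(493.2,112.3),(494.9,63.4)),("narrow",(497.2,-18.6),(499.2,-67.4))):
    w0=np.array(w0);Y=np.array([-si,c]);print(nm,"wall inner face mid",w0-2.5*Y)
E
python3 held.py w2
```

```text
x [-17.  -14.1  11.6  21.8  22. ]
y [-7.5 -6.4  0.2  7.   7.6]
z [-37.4 -35.2 -31.9  22.7  38.3]
bottom rows x [21.  21.6 22. ] 53
near face x vs z slope [ 0.396 18.389] near edge y [-6.5  7.2]
wide wall inner face mid [493.28419621 109.8014182 ]
narrow wall inner face mid [497.28419621 -21.0985818 ]
```

```bash
python3 -m creep '0 0 0.005 1.3 10.3 20 -1;0 0 0.005 1.3 10.3 50 -1;0 0 0.005 1.3 10.3 75 -1;0 0 0.005 1.3 10.3 87 -1;0 0 0.005 1.3 10.3 95 -1;0 0 0.005 1.3 10.3 95 -1;0 0 0.005 1.3 10.3 95 -1;0 0 0.005 1.3 10.3 95 -1'; python3 -m creep '0 0 0 0 1 0 -1;0 0 0 0 2 0 -1;0 0 0 0 3 0 -1;0 0 0 0 3 0 -1'
```

```text
clock: 5.08
tcp_pos: [0.4957, 0.0952, 0.0839]
orientation: [-0.05, 3.14, 0.001]
contact_force: [-0.4, -0.8, -2.3]
grip_width: 0.0137
gripper_force: 42.7
clock: 5.58
tcp_pos: [0.4951, 0.0982, 0.0833]
orientation: [0.05, -3.141, -0.0]
contact_force: [-0.2, -0.6, -1.2]
grip_width: 0.0134
gripper_force: 42.7
```

```bash
python3 -m creep '0 0 0 0 1 0 -1;0 0 0 0 2 0 -1;0 0 0 0 2 0 -1'; python3 -m creep '0 0 0 0 0.7 0 -1;0 0 0 0 0.7 0 -1';  python3 -m creep '0 0 0 0 0.7 0 -1;0 0 0 0 0.7 0 -1'
```

```text
clock: 5.95
tcp_pos: [0.495, 0.1002, 0.0833]
orientation: [0.05, -3.141, -0.0]
contact_force: [-0.1, -0.6, -1.4]
grip_width: 0.0135
gripper_force: 42.7
clock: 6.2
tcp_pos: [0.495, 0.1008, 0.0833]
orientation: [-0.05, 3.141, 0.0]
contact_force: [-0.2, -0.4, -1.3]
grip_width: 0.0138
gripper_force: 42.7
clock: 6.45
tcp_pos: [0.495, 0.1016, 0.0833]
orientation: [-0.05, 3.141, 0.0]
contact_force: [0.0, 0.6, -1.5]
grip_width: 0.0136
gripper_force: 42.7
```

```bash
python3 -m creep '0 0 0 0 0.5 0 -1;0 0 0 0 0.5 0 -1;0 0 0 0 0.5 0 -1'|grep -E "tcp|contact"; python3 -m creep '0 0 0 0 0.5 0 -1;0 0 0 0 0.5 0 -1;0 0 0 0 0.5 0 -1'|grep -E "tcp|contact"
```

```text
tcp_pos: [0.495, 0.102, 0.0833]
contact_force: [-0.7, -0.1, -2.1]
tcp_pos: [0.495, 0.1023, 0.0833]
contact_force: [-0.6, -0.9, -1.6]
```

```bash
python3 -m creep '0 0 0 0 0.6 0 -1;0 0 0 0 0.6 0 -1;0 0 0 0 0.6 0 -1'|grep -E "tcp|contact"; python3 -m creep '0 0 0 0 0.6 0 -1;0 0 0 0 0.6 0 -1;0 0 0 0 0.6 0 -1'|grep -E "tcp|contact"
```

```text
tcp_pos: [0.495, 0.1025, 0.0833]
contact_force: [0.8, -2.8, 0.9]
tcp_pos: [0.495, 0.1027, 0.0833]
contact_force: [0.5, -5.6, 0.1]
```

Wall found at TCP y≈102.3. I'll back off about 0.8 mm and lower gently.

```bash
python3 -m creep '0 0 0 0 -1.8 0 -1;0 0 0 0 -1.8 0 -1;0 0 0 0 -1.8 3 -1;0 0 0 0 -1.8 5 -1;0 0 0 0 -1.8 6 -1;0 0 0 0 -1.8 6 -1'|grep -E "tcp|contact"; python3 -m creep '0 0 0 0 0 1 -1;0 0 0 0 0 2 -1;0 0 0 0 0 3 -1;0 0 0 0 0 3 -1'|grep -E "tcp|contact"
```

```text
tcp_pos: [0.4949, 0.1022, 0.0772]
contact_force: [0.6, 0.4, -1.2]
tcp_pos: [0.4949, 0.1019, 0.0742]
contact_force: [-1.1, -0.6, -2.1]
```

```bash
python3 -m creep '0 0 0 0 0 2 -1;0 0 0 0 0 4 -1;0 0 0 0 0 6 -1;0 0 0 0 0 6 -1'|grep -E "tcp|contact"; python3 -m creep '0 0 0 0 0 3 -1;0 0 0 0 0 6 -1;0 0 0 0 0 9 -1;0 0 0 0 0 9 -1'|grep -E "tcp|contact"; python3 -m creep '0 0 0 0 0 1 -1;0 0 0 0 0 2 -1;0 0 0 0 0 2 -1'|grep -E "tcp|contact"
```

```text
tcp_pos: [0.4948, 0.1019, 0.0681]
contact_force: [-0.5, 0.3, -1.2]
tcp_pos: [0.4947, 0.1018, 0.059]
contact_force: [-0.3, -0.8, -0.5]
tcp_pos: [0.495, 0.1019, 0.0573]
contact_force: [0.4, 0.0, -0.5]
```

```bash
python3 -m creep '0 0 0 0 0 0.7 -1;0 0 0 0 0 0.7 -1;0 0 0 0 0 0.7 -1'|grep -E "tcp|contact"; python3 -m creep '0 0 0 0 0 0.7 -1;0 0 0 0 0 0.7 -1;0 0 0 0 0 0.7 -1'|grep -E "tcp|contact"
```

```text
tcp_pos: [0.495, 0.1019, 0.0566]
contact_force: [0.0, 0.3, -0.7]
tcp_pos: [0.495, 0.1019, 0.0559]
contact_force: [0.1, 0.8, -1.2]
```

```bash
python3 -m creep '0 0 0 0 0 0.6 -1;0 0 0 0 0 0.6 -1;0 0 0 0 0 0.6 -1'|grep -E "tcp|contact"; python3 -m creep '0 0 0 0 0 0.5 -1;0 0 0 0 0 0.5 -1;0 0 0 0 0 0.5 -1'|grep -E "tcp|contact"
```

```text
tcp_pos: [0.495, 0.102, 0.0555]
contact_force: [-1.1, -1.3, 2.8]
tcp_pos: [0.4951, 0.102, 0.0554]
contact_force: [-2.3, -0.5, 7.9]
```

Home on the floor at 55.5. Releasing and going to B.

```bash
python3 -m creep '0 0 0 0 0 -0.4 0;0 0 0 0 0 -0.4 0;0 0 0 0 0 -0.4 0;0 0 0 0 0 -0.4 0.2;0 0 0 0 0 -15 0.2;0 0 0 0 0 -50 0.2;0 0 0 0 0 -100 0.2;0 0 0 0 0 -150 0.2;0 0 0 0 0 -175 0.2;0 0 0 0 0 -175 0.2'; python3 rack.py w3;python3 -c "
from h import *
plan((472,-232,230),-14)"
```

```text
clock: 13.32
tcp_pos: [0.4963, 0.1023, 0.2328]
orientation: [-0.049, 3.136, 0.003]
contact_force: [-0.1, 0.5, -0.8]
grip_width: 0.0514
gripper_force: 0.0
-86:43/44 -84:43/45 -82:32/44 -80:31/35 -78:31/33 -76:31/33 -74:31/33 -72:31/33 -70:31/33 -68:31/33 -66:31/33 -64:31/33 -62:31/32 -60:31/33 -58:31/33 -56:31/33 -54:31/33 -52:31/33 -48:18/32 -46:23/32 -38:43/44 -36:43/45 -34:31/45 -32:29/43 -28:42/44 -26:43/45 -24:43/45 -22:32/44 -20:31/33 -18:31/33 -16:31/33 -14:31/33 -12:31/33 -10:31/33 -8:31/33 -6:31/33 -4:31/33 -2:31/33 0:31/33 2:31/33 4:31/33 6:31/33 8:15/32 10:10/30 12:9/11 14:9/11 16:9/11 22:43/44 24:43/45 26:12/44 28:11/292 44:43/44 46:43/45 48:43/45 50:31/43 52:31/33 54:31/33 56:31/33 58:31/32 60:31/33 62:31/33 64:31/33 66:31/33 68:31/33 70:31/33 72:31/33 74:31/33 76:31/33 78:31/33 94:43/45 96:43/45 98:43/45
wall 177 [492.9  63. ] [45.5  4.8] 1.8 yr [45.8 50.3]
wall 148 [491.4 112. ] [45.7  3.3] 2.3 yr [95.5 98.8]
wall 178 [497.9 -67.8] [44.   5.7] 1.7 yr [-85.2 -80.2]
wall 167 [495.9 -19.1] [44.8  5.3] 1.9 yr [-36.3 -31.7]
wall 161 [494.5  -8.7] [42.6  5.1] 1.6 yr [-26.  -21.4]
wall 183 [494.1  40.5] [44.8  5.2] 2.2 yr [23.1 27.8]
tcp [495.3 102.  231. ] turn [ 0.0009  0.0023 -0.005 ] shift [0. 0. 0.] F [-0.6  0.5 -0. ] w 51.3 t 13.375
tcp [495.3 102.  231. ] turn [0.0012 0.0022 0.276 ] shift [  33.9 -333.1    0.6] F [-0.6  0.5 -0. ] w 51.3 t 13.375
```

View pics/w3.png

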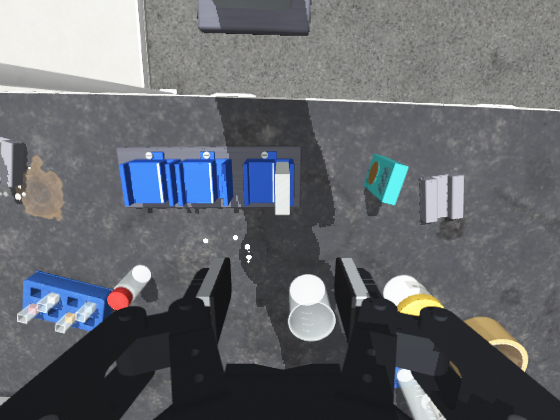

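Plate A stands upright in the wide slot's throat at (283,190), and the neighbours are untouched. On to B.

```bash
python3 -m creep '0.001 0.002 0.04 4 -40 0 0.2;0.001 0.002 0.1 10 -95 0 0.2;0.001 0.002 0.17 16 -155 0 0.2;0.001 0.002 0.23 22 -215 0 0.2;0.001 0.002 0.276 28 -275 0 0.2;0.001 0.002 0.276 34 -333 0 0.2;0.001 0.002 0.276 34 -333 0 0.2;0.001 0.002 0.276 34 -333 0 0.2;0.001 0.002 0.276 34 -333 0 0.2;0.001 0.002 0.276 34 -333 0 0.2'; python3 look.py w4 .481 -.233
```

```text
clock: 14.62
tcp_pos: [0.4718, -0.2307, 0.2296]
orientation: [-0.379, -3.116, 0.001]
contact_force: [-0.0, -0.5, 0.2]
grip_width: 0.051
gripper_force: 0.0
top 329 [ 478.2 -233.2] [ 6.8 40.3] 76.04 z 0.08167157937488856
stand 1133 [ 480.2 -233.9] [45.7 53.5] 76.52 z 0.01759089124802149
tcp [ 471.8 -230.9  229.7] turn [-0.0007 -0.0022 -0.2424] shift [0. 0. 0.] F [-0.1  0.6  0.5] w 51.2 t 14.675
```

View pics/w4.png

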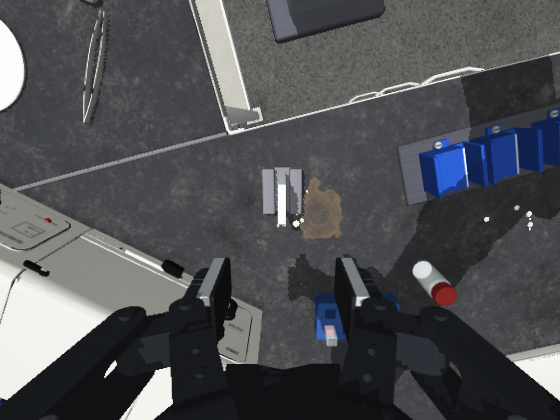

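The wrist view shows thin plate B upright in its stand at (282,197). The instrument's corner at (258,312) needs a clearance check.

```bash
python3 -c "
from h import *
s=np.load('pics/top0.npy');P=cloud('top',s);D=np.hypot(P[...,0]-.4785,P[...,1]+.233)
for h in (.1,.15,.2,.3):
    k=(P[...,2]>h)&(P[...,2]<1); i=np.nanargmin(np.where(k,D,9)); print(h,D.flat[i],P.reshape(-1,3)[i])
plan((478.2,-233.2,48.5),-13.8)"
```

```text
0.1 0.09889641251782003 [ 0.57692134 -0.24268194  0.57076587]
0.15 0.09889641251782003 [ 0.57692134 -0.24268194  0.57076587]
0.2 0.09889641251782003 [ 0.57692134 -0.24268194  0.57076587]
0.3 0.09889641251782003 [ 0.57692134 -0.24268194  0.57076587]
tcp [ 471.8 -230.9  229.7] turn [-0.001  -0.0021 -0.0015] shift [ -7.1  -0.5 181.2] F [-0.1  0.6  0.5] w 51.2 t 14.675
```

```bash
python3 -c "
from h import *
s=np.load('pics/top0.npy');P=cloud('top',cv2.medianBlur(s,5));D=np.hypot(P[...,0]-.4785,P[...,1]+.233)
for h in (.1,.2,.3):
    k=cv2.erode(((P[...,2]>h)&(P[...,2]<1)).astype(np.uint8),np.ones((3,3)))>0; i=np.nanargmin(np.where(k,D,9)); print(h,D.flat[i],P.reshape(-1,3)[i],np.unravel_index(i,D.shape))"
```

```text
0.1 0.10025362798939476 [ 0.57874954 -0.23209448  0.57007314] (np.int64(99), np.int64(541))
0.2 0.10025362798939476 [ 0.57874954 -0.23209448  0.57007314] (np.int64(99), np.int64(541))
0.3 0.10025362798939476 [ 0.57874954 -0.23209448  0.57007314] (np.int64(99), np.int64(541))
```

Nothing stands within 100 mm of the tool axis, so it's clear. Descending and gripping.

```bash
python3 -m creep '-0.001 -0.002 -0.001 -7.1 -0.5 40 0.2;-0.001 -0.002 -0.001 -7.1 -0.5 90 0.2;-0.001 -0.002 -0.001 -7.1 -0.5 140 0.2;-0.001 -0.002 -0.001 -7.1 -0.5 165 0.2;-0.001 -0.002 -0.001 -7.1 -0.5 181 0.2;-0.001 -0.002 -0.001 -7.1 -0.5 181 0.2;-0.001 -0.002 -0.001 -7.1 -0.5 181 -1;-0.001 -0.002 -0.001 -7.1 -0.5 181 -1;-0.001 -0.002 -0.001 -7.1 -0.5 181 -1;-0.001 -0.002 -0.001 -7.1 -0.5 181 -1' 40; python3 -m creep '0 0 0 0 0 -25 -1;0 0 0 0 0 -75 -1;0 0 0 0 0 -115 -1;0 0 0 0 0 -130 -1;0 0 0 0 0 -130 -1';  python3 -c "
from h import *
plan((499,-45,180),1.95)"
```

```text
clock: 15.92
tcp_pos: [0.4787, -0.2347, 0.0498]
orientation: [0.381, 3.116, -0.001]
contact_force: [-0.7, 0.1, 7.6]
grip_width: 0.0075
gripper_force: 41.4
clock: 16.55
tcp_pos: [0.4782, -0.2343, 0.1792]
orientation: [0.381, 3.117, -0.0]
contact_force: [0.7, -0.1, -1.4]
grip_width: 0.0075
gripper_force: 40.4
tcp [ 478.2 -234.3  179.2] turn [-2.000e-04  1.600e-03 -2.771e-01] shift [ 25.4 188.7  -0.8] F [ 0.7 -0.1 -1.4] w 7.5 t 16.55
```

```bash
python3 -m creep '0 0.001 -0.05 5 40 0 -1;0 0.001 -0.13 13 95 0 -1;0 0.001 -0.2 20 150 0 -1;0 0.001 -0.277 25.4 188.7 0 -1;0 0.001 -0.277 25.4 188.7 0 -1;0 0.001 -0.277 25.4 188.7 0 -1;0 0.001 -0.277 25.4 188.7 0 -1'; python3 rack.py w5 | grep -E "wall|tcp"; python3 held.py w5
```

```text
clock: 17.42
tcp_pos: [0.4981, -0.0466, 0.178]
orientation: [0.049, -3.139, 0.001]
contact_force: [-0.1, -0.5, -0.5]
grip_width: 0.0074
gripper_force: 40.3
wall 283 [499.2 -67.3] [45.5  5. ] 2.1 yr [-84.7 -80. ]
wall 280 [497.8 -18.4] [46.1  5. ] 1.9 yr [-35.9 -31.2]
wall 285 [497.3  -8.1] [46.   5.2] 1.9 yr [-25.6 -20.7]
wall 297 [495.9  40.9] [46.4  5.6] 0.8 yr [23.5 28.1]
wall 307 [494.5  62.9] [45.3  5.9] 1.9 yr [45.3 50.2]
wall 30 [472.3 111.4] [6.5 3.7] 71.3 yr [94.6 99.5]
tcp [498.3 -46.5 178.3] turn [-0.0005 -0.0018 -0.0056] shift [0. 0. 0.] F [-0.3  0.2 -0.3] w 7.2 t 17.475
x [-17.6 -13.2  11.1  21.   21.2]
y [-7.7 -6.1  0.2  6.4  8. ]
z [-37.8 -37.1 -31.4  17.6  37.2]
bottom rows x [20.5 20.9 21.2] 28
near face x vs z slope [ 0.364 17.258] near edge y [-7.4  7.7]
wide wall inner face mid [493.28419621 109.8014182 ]
narrow wall inner face mid [497.28419621 -21.0985818 ]
```

```bash
python3 -m creep '0 -0.001 -0.002 -1 15.5 20 -1;0 -0.001 -0.002 -1 15.5 50 -1;0 -0.001 -0.002 -1 15.5 75 -1;0 -0.001 -0.002 -1 15.5 87 -1;0 -0.001 -0.002 -1 15.5 95 -1;0 -0.001 -0.002 -1 15.5 95 -1;0 -0.001 -0.002 -1 15.5 95 -1;0 -0.001 -0.002 -1 15.5 95 -1'; python3 -m creep '0 0 0 0 1 0 -1;0 0 0 0 2 0 -1;0 0 0 0 3.5 0 -1;0 0 0 0 3.5 0 -1'; python3 -m creep '0 0 0 0 0.7 0 -1;0 0 0 0 0.7 0 -1'|grep -E "tcp|contact"
```

```text
clock: 18.48
tcp_pos: [0.4996, -0.0295, 0.0844]
orientation: [-0.056, 3.14, 0.0]
contact_force: [0.4, -0.2, -1.5]
grip_width: 0.0076
gripper_force: 40.4
clock: 18.98
tcp_pos: [0.499, -0.0258, 0.0837]
orientation: [-0.057, 3.141, -0.0]
contact_force: [0.4, 1.0, -0.9]
grip_width: 0.0073
gripper_force: 40.4
tcp_pos: [0.4989, -0.0255, 0.0837]
contact_force: [0.3, 0.5, -0.7]
```

```bash
python3 -m creep '0 0 0 0 0.6 0 -1;0 0 0 0 0.6 0 -1;0 0 0 0 0.6 0 -1'|grep -E "tcp|contact"; python3 -m creep '0 0 0 0 0.6 0 -1;0 0 0 0 0.6 0 -1;0 0 0 0 0.6 0 -1'|grep -E "tcp|contact"
```

```text
tcp_pos: [0.4989, -0.0253, 0.0837]
contact_force: [-0.2, -2.6, -1.2]
tcp_pos: [0.4989, -0.0251, 0.0837]
contact_force: [0.0, -4.9, -0.3]
```

Wall found at TCP y≈−25.5. Backing off and lowering as before.

```bash
python3 -m creep '0 0 0 0 -1.9 0 -1;0 0 0 0 -1.9 0 -1;0 0 0 0 -1.9 3 -1;0 0 0 0 -1.9 5 -1;0 0 0 0 -1.9 6 -1;0 0 0 0 -1.9 6 -1'|grep -E "tcp|contact"; python3 -m creep '0 0 0 0 0 1 -1;0 0 0 0 0 2 -1;0 0 0 0 0 3 -1;0 0 0 0 0 3 -1'|grep -E "tcp|contact"
```

```text
tcp_pos: [0.4989, -0.0259, 0.0776]
contact_force: [0.4, 0.1, -0.9]
tcp_pos: [0.4989, -0.026, 0.0746]
contact_force: [0.3, -0.3, -0.4]
```

```bash
python3 -m creep '0 0 0 0 0 2 -1;0 0 0 0 0 4 -1;0 0 0 0 0 6 -1;0 0 0 0 0 6 -1'|grep -E "tcp|contact"; python3 -m creep '0 0 0 0 0 3 -1;0 0 0 0 0 6 -1;0 0 0 0 0 9 -1;0 0 0 0 0 9 -1'|grep -E "tcp|contact"; python3 -m creep '0 0 0 0 0 1 -1;0 0 0 0 0 2 -1;0 0 0 0 0 2 -1'|grep -E "tcp|contact"; python3 -m creep '0 0 0 0 0 0.8 -1;0 0 0 0 0 0.8 -1;0 0 0 0 0 0.8 -1'|grep -E "tcp|contact"
```

```text
tcp_pos: [0.4988, -0.0261, 0.0685]
contact_force: [-0.3, -0.2, -1.6]
tcp_pos: [0.4988, -0.0261, 0.0594]
contact_force: [-0.1, -0.8, -0.7]
tcp_pos: [0.499, -0.0261, 0.0577]
contact_force: [-0.0, 0.8, -0.6]
tcp_pos: [0.499, -0.026, 0.0569]
contact_force: [0.2, -0.3, -0.9]
```

```bash
python3 -m creep '0 0 0 0 0 0.7 -1;0 0 0 0 0 0.7 -1;0 0 0 0 0 0.7 -1'|grep -E "tcp|contact"; python3 -m creep '0 0 0 0 0 0.6 -1;0 0 0 0 0 0.6 -1;0 0 0 0 0 0.6 -1'|grep -E "tcp|contact"
```

```text
tcp_pos: [0.499, -0.0261, 0.0562]
contact_force: [0.4, -0.9, -0.2]
tcp_pos: [0.4991, -0.0261, 0.0558]
contact_force: [-0.7, -0.3, 4.2]
```

Floor reached at 55.8 as expected. Releasing, rising and checking.

```bash
python3 -m creep '0 0 0 0 0 -0.2 0;0 0 0 0 0 -0.2 0;0 0 0 0 0 -0.2 0;0 0 0 0 0 -0.2 0.2;0 0 0 0 0 -15 0.2;0 0 0 0 0 -50 0.2;0 0 0 0 0 -100 0.2;0 0 0 0 0 -150 0.2;0 0 0 0 0 -175 0.2;0 0 0 0 0 -175 0.2'|grep -E "clock|contact"; python3 - <<'E'
from h import *
im,d=snap("wrist","w6");P=cloud("wrist",d)
for l,x,y in(("A",.493,.102),("B",.498,-.026)):
    m=(np.hypot(P[...,0]-x,P[...,1]-y)<.035)&(P[...,2]>.06)&(P[...,2]<.12)
    t=m&(P[...,2]>np.nanmax(P[m][:,2])-.006)
    print(l,np.round(cv2.minAreaRect((P[t][:,:2]*1000).astype(np.float32)),1) if 0 else cv2.minAreaRect((P[t][:,:2]*1000).astype(np.float32)),"top z",np.median(P[t][:,2]))
im,d=snap("top","top1");P=cloud("top",d);V,U=np.mgrid[0:420,0:560]
for l,(a,b,c,e) in dict(cup=(190,225,155,195),beaker=(245,278,155,192),vial=(338,360,165,192)).items():
    m=(U>=a)&(U<b)&(V>=c)&(V<e)&(P[...,2]>.04);print(l,cv2.minAreaRect((P[m][:,:2]*1000).astype(np.float32))[:2])
E
```

```text
clock: 24.98
contact_force: [-0.6, -0.7, -1.7]
A ((491.4654541015625, 101.85600280761719), (40.04404830932617, 14.863557815551758), 0.7425811290740967) top z 0.08574940119225982
B ((496.2429504394531, -25.69375991821289), (39.292518615722656, 6.711453914642334), 2.171799421310425) top z 0.08586717962633786
cup ((647.154296875, 266.6708679199219), (59.86486053466797, 60.693016052246094))
beaker ((648.9057006835938, 140.50877380371094), (51.8994255065918, 53.72711181640625))
vial ((474.5774841308594, 16.06686019897461), (51.65079116821289, 13.688963890075684))
```

View pics/w6.png

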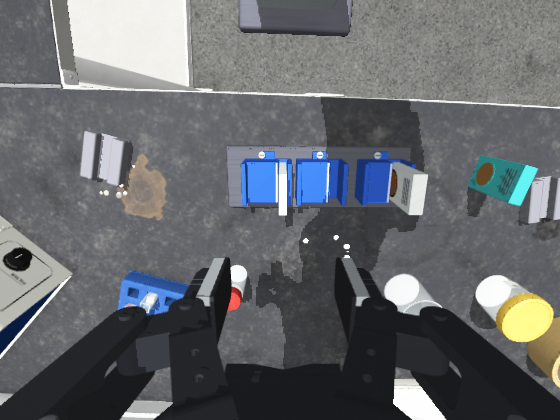

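The wrist view shows B upright in the narrow throat at (283,187) and A in the wide throat at (408,188). Both tops sit at the fully home height, and both are centred to within about 1 mm front to back. The vial (in this view), cup and beaker stand where they were.

```bash
python3 -c "
from bench import r
print(r.hand_in())"
```

```text
the job is handed in; nothing more can be done
None
```

Both filters are upright, fully home and about centred front to back — filter A (14 mm) in the wide slot, filter B (8 mm) in the narrow one — with measured wrist forces at or below 8 N, beaker, cup and vial left standing, and the job handed in at about 25 s.

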